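# Draw the clamp wedge from under the stack and wedge the block tight

## Task

The wooden wedge of the small bench clamp is buried under a stack of two tins and a pot. Ease it out by its butt so that the stack slides against the two steel bench dogs and settles on the table, still stacked; do not touch or topple the stack. Then slide the wedge, tip first, into the clamp's tapering gap beside the sanding block and push it by hand until it is firmly tight, without ramming it; let go so that it stays jammed there, and leave the mug and the spectacles alone.

Things in the scene. Friction and masses are not known exactly. Their poses are not given: they have to be found in the camera images.
- wedge: Light wooden wedge, 200 mm long, 0.12 kg. Origin on the underside below the middle of its butt; +x along the wedge to the tip, z up. Butt: upright block x -20..20, y -15..15 (parallel sides, grip it there from above), 32 mm tall. It starts flat on the table, the stack on its blade, the butt free on the other side of the dogs.
- wedge_tip (a point): The tip of the wedge, on its underside, at x 180, y +4 in the wedge's frame. The blade (waxed, friction about 0.25) runs from x 20 to 180, 10 mm thick; its +y side is straight at y +21, its -y side tapers 1 in 10, from y -29 at the butt to y -13 at the tip.
- bench_dogs: Two fixed upright polished steel pegs, 20 mm thick, 44 mm tall, at y +47 and -47. Origin on the table midway. Stack on the +x side, wedge's butt on the -x side. Drawing the wedge out in -x between them carries the stack along by friction, 14 to 32 mm, until the sewing tin meets the pegs and is held back; the wedge is clear of the tin after about 130 mm.
- sewing_tin: Closed red rectangular tin, 96 (x) x 138 (y) x 51 mm, about 0.35 kg, lowest of the stack, lying on the wedge's blade, whose tip reaches 30 to 50 mm past the tin's centre. Origin: centre of the underside. It settles 10 mm down on the table when the wedge is out.
- round_pot: Cream round pot with a lid, 90 mm wide, 32 mm high, standing on the sewing tin. Origin: centre of the underside.
- eyelet_tin: Round grey tin, 67 mm wide, 28 mm high, topmost, standing on the pot. Origin: centre of the underside.
- clamp: Fixed wedge clamp on a plywood base 8 mm thick (x -100..130, y -77..113). Origin at table height under the mouth of its gap; +x runs into the gap, the way the wedge is pushed tip first; z up. The gap is open above and at the far end (x 100). On its +y side: the sanding block, backed by a fence and an end stop (top 37 mm over the table).
- gap_mouth (a point): On the clamp's base in the mouth of the gap (clamp x 0, y 0), 8 mm over the table. The gap's +y wall is the block's face, at y +18.5 to +21; its -y wall is a fixed wooden cheek, x 0..100, 24 mm high over the base, slanted from about y -26.5 at the mouth to -16.5 at the far end, parallel to the wedge's tapered side.
- gap_end (a point): On the base at the far end of the gap (clamp x 100, y 0). The cheek is set differently each time, up to 1.5 mm, which is not measured: the wedge goes tight, lying on the base close to y 0, with its origin anywhere from clamp x -65 to -15. Only the push tells: 12-15 N is firm, over 25 N ramming. Push on the back of the butt without sideways load, so that it lies flush along the block; it then holds by friction, else it springs loose.
- sanding_block: Brown sanding block, 57 x 100 x 31 mm, lying loose in the clamp between gap and fence, its long side (own y) along the clamp's x, with about 2 mm of play. Origin: centre of the underside, 8 mm above the table.
- mug_8: White mug, 78 mm wide, 97 mm tall, a bystander. Origin: centre of the underside.
- spectacles: Reading glasses, 144 x 138 x 44 mm, a bystander on the table. Origin: centre of the underside.
There are look-alikes about, which are no part of the job. What is shaped like the sewing_tin but yellow is not meant.

How it is judged:
By the outcome, as a careful person would: the job done as asked, in the order asked, and still so for the second after the job is handed in, with the robot touching nothing.
It also fails if it takes over 72 s, if anything falls off the work surface, if the arm or the gripper's body presses on something with over 40 N, if the wrist force passes 120 N, or if a joint passes its speed limit or range.

## Robot

A 7-joint arm with a two-finger parallel gripper is mounted at the origin on a cart in front of the work surface, level with it; the furniture and walls round the work are solid. World frame = base frame: x ahead of the robot, y to its left, z up, the work surface at z = 0. Lengths are in m, angles in rad, forces in N, time in s.
With the tool pointing down it reaches from about 0.425 to 0.8 m from the base axis. Payload 8.3 kg.
Tool frame: the origin (TCP) lies at the very end of the fingers, on their centre line; the grasp point (between the pads) lies behind it (env.grip_depth is the z of the grasp point in the tool frame, in m); z points along the fingers, y is the line along which they close (so a half turn about z gives the same grasp; the last joint's range is limited). The gripper opens to 85 mm and grips with 20 to 120 N. Pads are 22 mm wide; open, the fingers measure 114 mm over their backs; the gripper's body (76 mm by 85 mm) begins 54 mm behind the grasp point. The pads swing forward as they close: fully open they stand 13 mm farther back than shut.
Start: joints at [-1.182, 0.383, 0.016, 1.37, -0.006, 1.388, -0.046], TCP at [0.273, 0.562, 0.202] pointing down, gripper open.
Joint ranges: [-2.95, 2.95], [-0.25, 2.06], [-1.52, 1.56], [0.18, 2.33], [-1.44, 4.58], [0.02, 2.06], [-3.01, 3.01]. Speed limits (rad/s): [2.39, 2.39, 3.01, 3.01, 3.14, 3.14, 3.14].

## Interface

Orientations are given as a unit quaternion [x, y, z, w].
In Python, from bench import env gives the robot as it stands.
- The arm moves only by the tool step_arm, never from a script. Its argument "rows" is text: rows parted by semicolons, each of 6 numbers parted by spaces: the shift along the world's x, y, z in cm, then the turn, a rotation vector about the world's x, y, z in rad. A call has 1 to 5 rows; each row shifts and turns the commanded pose from where the row before left it; what a row does not reach is not made up. A row lasts 1/10 s, in which the tool goes at most 50 mm and 8.59 degrees, less where a joint would pass 70% of its speed; a pose out of reach is approached as far as the arm can. A call is refused whole if a number of a shift passes 5 or a number of a turn 0.15, either way. A call with a gripper value outside its range is refused whole. "grip" is the closure, from 0 (fully open) to 1 (shut), set as the call begins (left out, the last holds). The fingers move at their own pace and stop on an object; the grip force is fixed at half the most. Time passes only in rows, so rows that do not move let the fingers close. It gives the time, the measured TCP pose, the force, the opening and the grip force at its end, in the units of the state.
- env.get_state(): the state, without advancing time (a new reading comes with each control period).
- env.grab_frame(name): name is "scene" or "side" or "wrist"; returns a dict with "pixels" (400x640x3 uint8, red, green, blue), "fx", "fy", "cx", "cy" (pixels), "rvec" (rotation vector, rad) and "tvec" (3), from world to camera coordinates, as OpenCV has them; the wrist camera has in their place "tool_from_camera" (4x4, takes a point from camera to tool coordinates, whose origin is the TCP and whose axes are the flange's). Camera axes: x right, y down, z forward; pixel columns grow to the right and rows downward; lengths in m; the calibration is good to about 2 mm. A picture is of the moment at which its call begins: read the wrist's pose just before it. There is no depth.
- env.sign_off(): hands the job in; it is judged then, once.
The state is a dict: "clock": time; "joint_pos": joint angles; "joint_vel": joint speeds; "joint_torque": joint torques, N m; "eef_pos": TCP position; "eef_rot": TCP orientation; "ft_force": force on the tool from outside, world axes, zero at the start; "ft_torque": the same for the moment, N m; "finger_gap": finger opening in m; "finger_force": force on a finger pad.
Only numpy, scipy, OpenCV 4.12 (cv2) and the standard library are available. Lean on these libraries where they do the work, as an engineer would, in place of code of your own. Each camera call takes 0.05 s, during which the arm holds its last target. There are 200 camera calls.

## Working session

There is one attempt and no reset: what is moved stays moved. The work goes in short steps, Python scripts to look and compute and a tool call to move; the robot and the scene stay as the last step left them, time stands still between calls to the robot, and variables do not carry over. Pictures are saved under pics/ and viewed, at most 10 in all, crops included, and the job is handed in when it is done.

Besides the shell and the picture viewer there is one more tool, called after "Call:" as name(argument=value, ...), one argument or row to a line, values as JSON. step_arm: Moves the arm, as the interface text tells. Its arguments: {"type":"object","properties":{"rows":{"type":"string"},"grip":{"type":"number"}},"required":["rows"]}

```bash
mkdir -p pics; ls; cat > h.py <<'E'
import numpy as np, cv2
from bench import env
from scipy.spatial.transform import Rotation as R
def snap(name,fn):
    s=env.get_state(); f=env.grab_frame(name)
    cv2.imwrite(f'pics/{fn}.png',f['pixels'][:,:,::-1])
    K=np.array([[f['fx'],0,f['cx']],[0,f['fy'],f['cy']],[0,0,1]])
    if 'rvec' in f:
        Rm=cv2.Rodrigues(np.array(f['rvec'],float))[0]; t=np.array(f['tvec'],float).ravel()
    else:
        T=np.eye(4); T[:3,:3]=R.from_quat(s['eef_rot']).as_matrix(); T[:3,3]=s['eef_pos']
        M=np.linalg.inv(T@np.array(f['tool_from_camera'])); Rm,t=M[:3,:3],M[:3,3]
    np.savez(f'pics/{fn}.npz',K=K,R=Rm,t=t); return f
def px2w(fn,uv,z):
    d=np.load(f'pics/{fn}.npz'); c=-d['R'].T@d['t']
    uv=np.atleast_2d(uv).astype(float)
    r=(d['R'].T@np.linalg.inv(d['K'])@np.c_[uv,np.ones(len(uv))].T).T
    z=np.broadcast_to(z,len(uv)); return c+r*((z-c[2])/r[:,2])[:,None]
def w2px(fn,P):
    d=np.load(f'pics/{fn}.npz'); q=(d['R']@np.atleast_2d(P).T).T+d['t']; q=q@d['K'].T; return q[:,:2]/q[:,2:]
E
python3 - <<'E'
from h import *
for n in('scene','side','wrist'): snap(n,n+'0')
s=env.get_state(); print(s, env.grip_depth)
a=[cv2.imread(f'pics/{n}0.png') for n in('scene','side')]
for n in('scene','side','wrist'):
    d=np.load(f'pics/{n}0.npz'); print(n,-d['R'].T@d['t'],d['K'][0,0],d['R'][2])
cv2.imwrite('pics/both0.png',cv2.resize(np.hstack([cv2.imread('pics/side0.png'),cv2.imread('pics/wrist0.png')]),(800,250),interpolation=cv2.INTER_AREA))
E
```

```text
pics
{'clock': 0.15, 'joint_pos': array([-1.1819082 ,  0.38406827,  0.01637399,  1.37091448, -0.00626174,
        1.38820303, -0.04650121]), 'joint_vel': array([ 0.00179699, -0.00292167,  0.00019488, -0.00201907,  0.00055424,
        0.00125829, -0.00109197]), 'joint_torque': array([ 1.25394919e-03, -6.28151464e+01,  8.45063869e-01, -3.72169089e+01,
        1.65414676e-02,  1.09904230e-02,  7.15327872e-06]), 'eef_pos': array([0.27264414, 0.56191011, 0.20149334]), 'eef_rot': array([ 2.23943141e-01,  9.74601906e-01, -7.57290051e-04, -1.47902006e-04]), 'ft_force': array([-0.17985067,  0.09793638,  0.28662908]), 'ft_torque': array([ 0.02785088, -0.02877945,  0.04478829]), 'finger_force': 0.0, 'finger_gap': 0.08547920557315829} -0.0187
scene [ 0.13711    -0.5699549   0.75699453] 361.632470897646 [ 0.41834121  0.64755203 -0.63691993]
side [0.10654801 1.21094243 0.90401167] 411.9025538969562 [ 0.31291581 -0.76393532 -0.56434611]
wrist [0.20243545 0.59680084 0.37211106] 339.21785263254884 [ 0.27361021 -0.13428593 -0.95242046]
```

View pics/scene0.png

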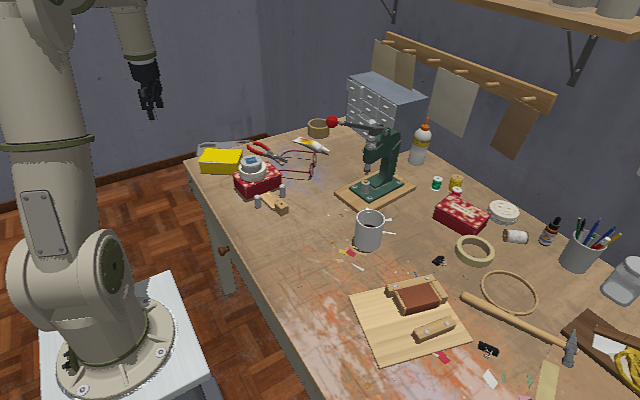

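View pics/both0.png

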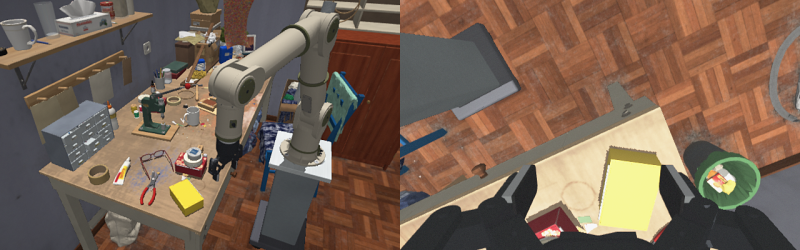

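```bash
python3 - <<'E'
from h import *
p=px2w('scene0',[[258,207],[283,197],[258,196],[283,186],[280,207],[263,197],[350,293],[425,278],[471,343],[376,366],[392,287],[432,281],[413,338],[453,322],[367,245]],[0,0,.044,.044,.032,.01,.008,.008,.008,.008,.037,.037,.032,.032,0]); print(p.round(3))
im=cv2.imread('pics/scene0.png'); 
a=cv2.resize(im[150:220,225:305],None,fx=6,fy=6,interpolation=cv2.INTER_CUBIC)
b=cv2.resize(im[270:370,345:475],(546,420),interpolation=cv2.INTER_CUBIC)[:, :]
b=cv2.resize(im[270:370,345:475],(320,246),interpolation=cv2.INTER_CUBIC)
c=np.zeros((420,800,3),np.uint8); c[:420,:480]=a; c[:246,480:]=b; cv2.imwrite('pics/c1.png',c)
E
```

```text
[[ 0.457  0.266  0.   ]
 [ 0.549  0.271  0.   ]
 [ 0.46   0.266  0.044]
 [ 0.552  0.272  0.044]
 [ 0.501  0.197  0.032]
 [ 0.487  0.293  0.01 ]
 [ 0.511 -0.158  0.008]
 [ 0.707 -0.221  0.008]
 [ 0.664 -0.405  0.008]
 [ 0.45  -0.336  0.008]
 [ 0.595 -0.213  0.037]
 [ 0.693 -0.25   0.037]
 [ 0.548 -0.337  0.032]
 [ 0.653 -0.355  0.032]
 [ 0.655 -0.044  0.   ]]
```

View pics/c1.png

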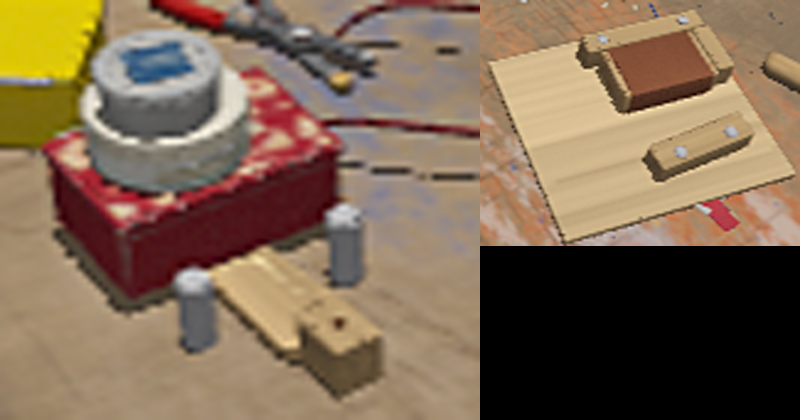

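The scene picture shows the red tin stack at (258,178) with the dogs' tops at (257,196) and (283,186). The wedge butt is at (282,204). The clamp base runs from (349,294) to (474,341), with the cheek's mouth end near (413,338). Next I move the wrist camera over the butt.

Call:
step_arm(
  rows="2.84 -4 0 0 0 -0.129; 2.84 -4 0 0 0 -0.129; 2.84 -4 0 0 0 -0.129; 2.84 -4 0 0 0 -0.129",
)

```text
clock: 0.55
eef_pos: [0.3871, 0.4005, 0.2021]
eef_rot: [0.467, 0.884, -0.0, -0.0]
ft_force: [1.4, 0.5, 0.1]
finger_gap: 0.0859
finger_force: 0.0
```

Call:
step_arm(
  rows="2.84 -4 0 0 0 -0.129; 2.84 -4 0 0 0 -0.129; 2.84 -4 0 0 0 -0.129; 2.84 -4 0 0 0 -0.129; 0 0 0 0 0 0",
)

```text
clock: 1.05
eef_pos: [0.5042, 0.2338, 0.2025]
eef_rot: [0.682, 0.732, -0.0, 0.002]
ft_force: [-0.2, 0.0, -0.0]
finger_gap: 0.0853
finger_force: 0.0
```

```bash
python3 - <<'E'
from h import *
s=env.get_state(); print(s['eef_pos'],s['joint_vel'].round(3)); snap('wrist','w1')
E
```

```text
[0.50423876 0.23375038 0.20252851] [-0.058 -0.004 -0.104  0.002 -0.024  0.004  0.027]
```

View pics/w1.png

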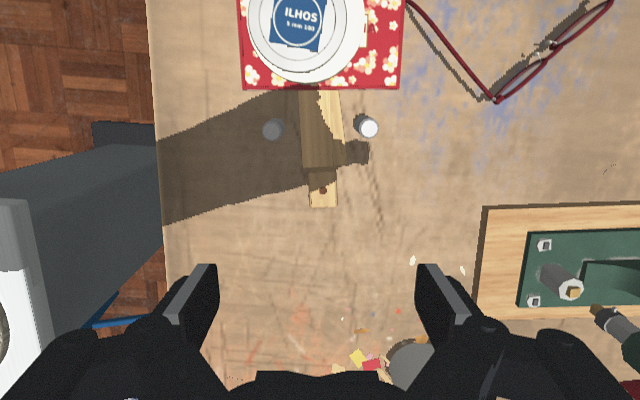

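The wrist view, with +y up in the picture, shows the dogs' tops at (272,129) and (368,125). The butt spans about x 309–337 and y 169–207, and the tin's near edge lies at row 88.

```bash
python3 - <<'E'
from h import *
d=np.load('pics/w1.npz'); print(-d['R'].T@d['t'])
print(px2w('w1',[[310,207],[337,207],[308,169],[337,169],[323,190]],.032).round(4))
print('dogs',px2w('w1',[[272,129],[368,125]],.044).round(4))
print('tin top',px2w('w1',[[242,90],[400,88],[239,0],[404,0]],.061).round(4))
print('pot,eyelet',px2w('w1',[[305,35]],.093).round(4))
print('blade near tin',px2w('w1',[[300,90],[339,90],[303,167],[342,140]],.01).round(4))
im=cv2.imread('pics/w1.png')[80:220,230:410]; cv2.imwrite('pics/w1c.png',cv2.resize(im,None,fx=4.2,fy=4.2,interpolation=cv2.INTER_CUBIC))
E
```

```text
[0.4984048  0.31283556 0.37302743]
[[0.5    0.1958 0.032 ]
 [0.5287 0.1977 0.032 ]
 [0.4954 0.2367 0.032 ]
 [0.5251 0.2388 0.032 ]
 [0.5124 0.2154 0.032 ]]
dogs [[0.4589 0.2759 0.044 ]
 [0.5499 0.2859 0.044 ]]
tin top [[0.4339 0.3096 0.061 ]
 [0.5714 0.3207 0.061 ]
 [0.4314 0.3789 0.061 ]
 [0.5649 0.3882 0.061 ]]
pot,eyelet [[0.4875 0.3524 0.093 ]]
blade near tin [[0.4821 0.3131 0.01  ]
 [0.5217 0.3158 0.01  ]
 [0.4897 0.2337 0.01  ]
 [0.5294 0.2657 0.01  ]]
```

View pics/w1c.png

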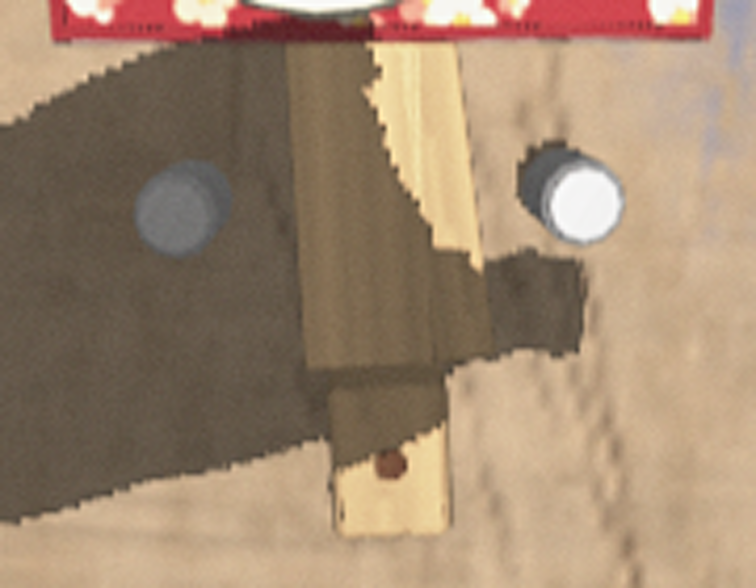

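```bash
python3 - <<'E'
from h import *
f=lambda l:np.array(l)/4.2+[230,80]
b=px2w('w1',f([[338,534],[448,534],[331,385],[445,383]]),.032); print(b.round(4),b.mean(0), 'yaw',np.degrees(np.arctan2(*((b[2:]-b[:2]).T[[1,0]]))))
e=px2w('w1',f([[288,45],[307,365],[462,45],[490,330]]),.01); print(e.round(4))
for a,c in((0,1),(2,3)): v=e[a]-e[c]; print(np.degrees(np.arctan2(v[1],v[0])))
h=px2w('w1',f([[390,464]]),.032); print('hole',h)
d=px2w('w1',f([[176,211],[587,205]]),.044); print('dogs',d, d.mean(0)); v=d[0]-d[1]; print('dog x yaw',np.degrees(np.arctan2(v[1],v[0]))-90)
t=px2w('w1',f([[52,42],[712,38]]),.061); v=t[1]-t[0];print('tin',t,np.degrees(np.arctan2(v[1],v[0])),np.linalg.norm(v))
E
```

```text
[[0.5006 0.1956 0.032 ]
 [0.5283 0.1975 0.032 ]
 [0.4964 0.234  0.032 ]
 [0.5242 0.2364 0.032 ]] [0.51238697 0.21589179 0.032     ] yaw [96.15607366 96.04650049]
[[0.4807 0.3123 0.01  ]
 [0.4898 0.2338 0.01  ]
 [0.5228 0.3152 0.01  ]
 [0.5362 0.2461 0.01  ]]
96.56793530890998
101.02652830059492
hole [[0.51232466 0.21491724 0.032     ]]
dogs [[0.4588584  0.27473499 0.044     ]
 [0.55194283 0.28245459 0.044     ]] [0.50540061 0.27859479 0.044     ]
dog x yaw -265.2592438880796
tin [[0.43419174 0.30957972 0.061     ]
 [0.57115019 0.31978019 0.061     ]] 4.259444357244246 0.1373377905626854
```

Call:
step_arm(
  rows="0.8 -1.8 -4 0 0 0.039; 0 0 -4.5 0 0 0; 0 0 -4.5 0 0 0; 0 0 -3 0 0 0; 0 0 0 0 0 0",
)

```text
clock: 1.6
eef_pos: [0.5037, 0.2241, 0.0376]
eef_rot: [0.66, 0.751, -0.004, -0.002]
ft_force: [-0.7, 0.0, -0.0]
finger_gap: 0.0852
finger_force: 0.0
```

```bash
python3 - <<'E'
from h import *
s=env.get_state(); print(s['eef_pos'],(2*np.degrees(np.arctan2(s['eef_rot'][1],s['eef_rot'][0])))); snap('wrist','w2')
im=cv2.imread('pics/w2.png'); 
# predicted butt top outline from w1 estimate
y=np.radians(96.3);c,s_=np.cos(y),np.sin(y)
P=[[.5124+c*a-s_*b,.2158+s_*a+c*b,.032] for a,b in((-.02,-.015),(.02,-.015),(.02,.015),(-.02,.015))]
cv2.polylines(im,[w2px('w2',P).round().astype(int)],True,(0,255,0),1); cv2.imwrite('pics/w2o.png',im)
E
```

```text
[0.50369172 0.22405254 0.03761417] 97.38409876293524
```

View pics/w2o.png

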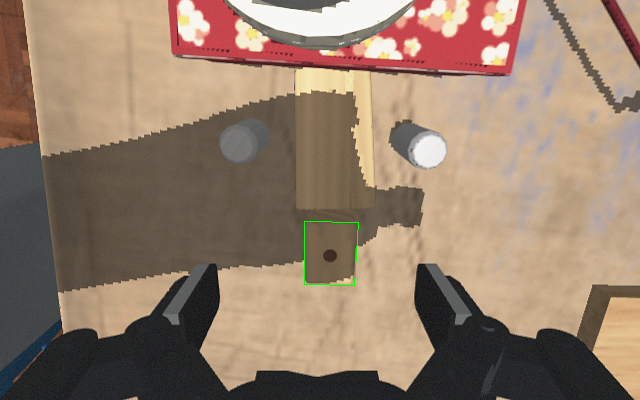

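The overlay lands on the butt, with its top at (305..356, 222..284). The fingers straddle it but stand slightly to -x and +y, so I correct that, descend and grip.

Call:
step_arm(
  rows="0.87 -0.85 -1.5 0 0 -0.019; 0 0 -1.6 0 0 0; 0 0 0 0 0 0",
)

```text
clock: 1.95
eef_pos: [0.517, 0.2153, 0.011]
eef_rot: [0.669, 0.744, -0.0, -0.0]
ft_force: [-0.7, 0.5, 0.9]
finger_gap: 0.0856
finger_force: 0.0
```

Call:
step_arm(
  rows="-0.4 0 -0.4 0 0 0; 0 0 0 0 0 0; 0 0 0 0 0 0",
)

```text
clock: 2.25
eef_pos: [0.5131, 0.2163, 0.0082]
eef_rot: [0.668, 0.744, 0.001, 0.0]
ft_force: [0.5, -0.2, -0.5]
finger_gap: 0.0853
finger_force: 0.0
```

Call:
step_arm(
  rows="0 0 0 0 0 0; 0 0 0 0 0 0; 0 0 0 0 0 0; 0 0 0 0 0 0; 0 0 0 0 0 0",
  grip=1,
)

```text
clock: 2.75
eef_pos: [0.5127, 0.2158, 0.0073]
eef_rot: [0.668, 0.744, -0.0, -0.0]
ft_force: [1.2, 0.2, 0.3]
finger_gap: 0.0125
finger_force: 0.0
```

Call:
step_arm(
  rows="0 0 0 0 0 0; 0 0 0 0 0 0",
)

```text
clock: 2.95
eef_pos: [0.5127, 0.2158, 0.0072]
eef_rot: [0.668, 0.744, -0.0, -0.0]
ft_force: [0.4, 0.2, 0.8]
finger_gap: 0.0
finger_force: 0.0
```

```bash
python3 - <<'E'
from h import *
s=env.get_state(); print(s['finger_gap'],s['finger_force'],s['eef_pos']); snap('wrist','w3'); snap('side','s3'); snap('scene','c3')
a=cv2.imread('pics/w3.png')[100:400,120:520]; 
b=cv2.resize(cv2.imread('pics/c3.png')[150:220,230:310],(400,350),interpolation=cv2.INTER_CUBIC)[:300]
cv2.imwrite('pics/w3c.png',np.hstack([a,b]))
E
```

```text
4.710139553182462e-05 0.0 [0.51269887 0.21578137 0.0072384 ]
```

View pics/w3c.png

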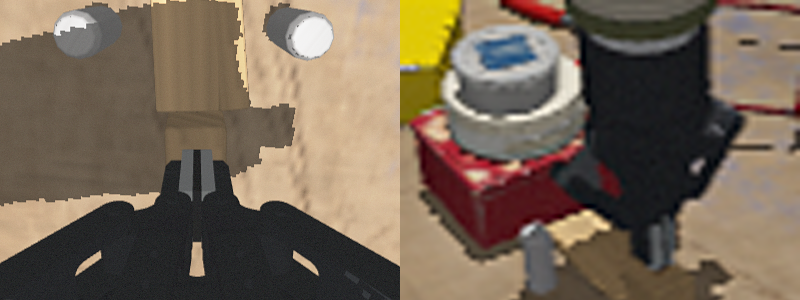

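```bash
python3 - <<'E'
from h import *
p=np.array(env.get_state()['eef_pos'])
y=np.radians(96.3);c,s_=np.cos(y),np.sin(y)
B=[[.5124+c*a-s_*b,.2158+s_*a+c*b,z] for z in(0,.032) for a,b in((-.02,-.015),(.02,-.015),(.02,.015),(-.02,.015))]
for n in('c3','w3','s3'):
    print(n,w2px(n,[p,p+[0,0,.025]]).round(1).tolist()); print(w2px(n,B).round(0).tolist())
# same-butt check in initial scene & side views
a=cv2.imread('pics/c3.png')[170:220,250:310]; b=cv2.imread('pics/scene0.png')[170:220,250:310]
m=[]
for n,i in(('c3',a),('scene0',b)):
    g=cv2.resize(i,None,fx=6.6,fy=6.6,interpolation=cv2.INTER_CUBIC)
    q=((w2px(n,B)-[250,170])*6.6).astype(int)
    for k in(q[:4],q[4:]): cv2.polylines(g,[k],True,(0,255,0),1)
    cv2.circle(g,tuple(((w2px(n,p)[0]-[250,170])*6.6).astype(int)),4,(255,0,255),-1); m.append(g)
cv2.imwrite('pics/cmp3.png',np.hstack(m))
E
```

```text
c3 [[280.8, 208.3], [280.5, 202.3]]
[[288.0, 212.0], [281.0, 205.0], [273.0, 209.0], [280.0, 215.0], [288.0, 204.0], [281.0, 197.0], [273.0, 201.0], [280.0, 208.0]]
w3 [[316.7, 242.9], [316.7, 264.9]]
[[342.0, 269.0], [343.0, 204.0], [289.0, 204.0], [291.0, 269.0], [346.0, 300.0], [348.0, 226.0], [283.0, 226.0], [286.0, 301.0]]
s3 [[318.9, 241.4], [318.9, 235.7]]
[[316.0, 239.0], [313.0, 246.0], [322.0, 248.0], [325.0, 240.0], [316.0, 231.0], [313.0, 239.0], [322.0, 240.0], [325.0, 233.0]]
```

View pics/cmp3.png

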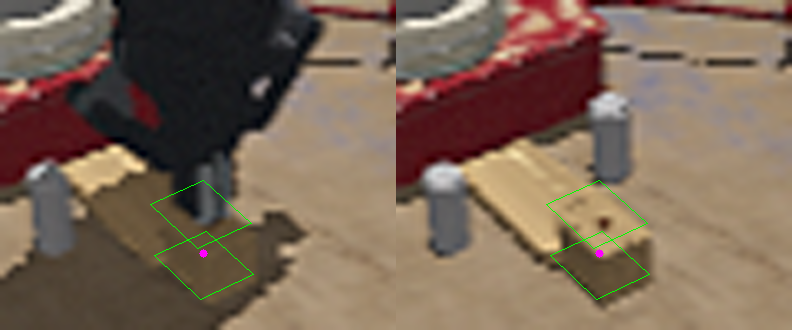

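The grip closed on nothing: the shut fingertips appear at about (281,203), near the butt's top, although the reported TCP is at z 7 mm. I open, rise and shut in free air to see how far the tips really reach.

Call:
step_arm(
  rows="0 0 0 0 0 0; 0 0 0 0 0 0; 0 0 0 0 0 0; 0 0 0 0 0 0; 0 0 0 0 0 0",
  grip=0,
)

```text
clock: 3.6
eef_pos: [0.5127, 0.2158, 0.0073]
eef_rot: [0.668, 0.744, -0.0, -0.0]
ft_force: [0.6, -0.4, -0.5]
finger_gap: 0.0722
finger_force: 0.0
```

Call:
step_arm(
  rows="0 0 2.5 0 0 0; 0 0 2.5 0 0 0; 0 0 0 0 0 0; 0 0 0 0 0 0",
)

```text
clock: 4.0
eef_pos: [0.5131, 0.216, 0.0577]
eef_rot: [0.668, 0.744, 0.001, 0.0]
ft_force: [0.4, -0.1, 1.1]
finger_gap: 0.0854
finger_force: 0.0
```

Call:
step_arm(
  rows="0 0 0 0 0 0; 0 0 0 0 0 0; 0 0 0 0 0 0; 0 0 0 0 0 0; 0 0 0 0 0 0",
  grip=1,
)

```text
clock: 4.5
eef_pos: [0.5126, 0.2157, 0.057]
eef_rot: [0.668, 0.744, -0.0, -0.0]
ft_force: [-0.8, -1.0, -0.9]
finger_gap: 0.012
finger_force: 0.0
```

Call:
step_arm(
  rows="0 0 0 0 0 0; 0 0 0 0 0 0",
)

```text
clock: 4.7
eef_pos: [0.5127, 0.2158, 0.0572]
eef_rot: [0.668, 0.744, -0.0, -0.0]
ft_force: [-0.7, -0.1, -0.1]
finger_gap: 0.0001
finger_force: 0.0
```

```bash
python3 - <<'E'
from h import *
s=env.get_state(); print(s['finger_gap'],s['eef_pos']); snap('wrist','w4'); snap('scene','c4')
p=np.array(s['eef_pos']); print(w2px('w4',p),w2px('c4',p))
for n in('w3','w4'):
    im=cv2.imread(f'pics/{n}.png'); print(n); 
    for x in(305,310,325,330): print(x,[tuple(int(v) for v in im[r,x]) for r in range(205,300,8)])
a=cv2.imread('pics/w4.png')[100:400,120:520]; 
b=cv2.resize(cv2.imread('pics/c4.png')[160:220,240:320],(400,300),interpolation=cv2.INTER_CUBIC)
cv2.imwrite('pics/w4c.png',np.hstack([a,b]))
E
```

```text
8.317964104351498e-05 [0.51270601 0.21579442 0.05724397]
[[316.70068781 242.84933739]] [[280.18003163 196.03560074]]
w3
305 [(85, 113, 135), (64, 85, 102), (74, 92, 110), (76, 98, 114), (71, 94, 111), (77, 104, 120), (100, 100, 97), (97, 99, 95), (97, 96, 94), (97, 96, 94), (102, 102, 100), (65, 68, 65)]
310 [(77, 102, 122), (70, 88, 104), (65, 85, 100), (72, 96, 114), (80, 102, 121), (78, 102, 118), (101, 98, 97), (101, 101, 98), (100, 100, 96), (95, 99, 94), (99, 101, 97), (118, 116, 117)]
325 [(77, 103, 124), (64, 84, 100), (64, 86, 101), (79, 102, 120), (78, 102, 121), (80, 102, 122), (98, 97, 95), (99, 99, 97), (96, 98, 95), (98, 97, 96), (99, 98, 97), (120, 120, 116)]
330 [(75, 98, 117), (68, 88, 104), (67, 89, 105), (80, 103, 124), (78, 107, 123), (81, 107, 123), (101, 99, 97), (101, 100, 98), (98, 97, 96), (99, 99, 94), (99, 100, 97), (38, 36, 37)]
w4
305 [(74, 93, 109), (77, 100, 117), (77, 99, 116), (74, 98, 115), (75, 96, 113), (72, 97, 113), (92, 91, 90), (96, 96, 94), (94, 93, 93), (95, 94, 93), (94, 93, 92), (65, 65, 65)]
310 [(73, 98, 115), (72, 94, 113), (74, 98, 115), (52, 65, 84), (68, 92, 111), (74, 96, 114), (96, 94, 94), (96, 97, 94), (96, 96, 96), (92, 93, 91), (95, 94, 94), (115, 114, 114)]
325 [(75, 98, 118), (75, 99, 120), (77, 101, 117), (72, 95, 117), (73, 98, 116), (75, 97, 114), (95, 96, 94), (95, 93, 91), (95, 94, 92), (94, 94, 93), (95, 94, 92), (112, 112, 108)]
330 [(75, 98, 117), (78, 100, 120), (78, 101, 122), (78, 103, 122), (76, 100, 122), (74, 99, 117), (93, 92, 90), (96, 96, 94), (94, 96, 94), (94, 94, 92), (98, 97, 96), (22, 33, 26)]
```

```bash
python3 - <<'E'
from h import *
f=env.grab_frame('wrist'); T=np.array(f['tool_from_camera']); print(T.round(4)); C=np.linalg.inv(T)
for x in(.011,-.011,0):
  for z in(0,-.01,-.02,-.03,-.04):
    q=C@[x,0,z,1]; print(x,z,(f['fx']*q[0]/q[2]+f['cx']).round(1),(f['fy']*q[1]/q[2]+f['cy']).round(1))
for z in (0,-.03):
    q=C@np.array([[0,.01,z,1]]).T; print('y+.01',(f['fx']*q[0]/q[2]+f['cx']),(f['fy']*q[1]/q[2]+f['cy']))
g=cv2.cvtColor(f['pixels'],cv2.COLOR_RGB2HSV)[:,:,1]
for r in range(240,300,6): 
    c=np.where(g[r,280:360]<25)[0]+280; print(r,(c.min(),c.max()) if len(c) else None)
E
```

```text
[[-2.100e-03 -9.526e-01 -3.042e-01  7.870e-02]
 [ 1.000e+00 -2.000e-03 -6.000e-04  1.000e-04]
 [-0.000e+00 -3.042e-01  9.526e-01 -1.708e-01]
 [ 0.000e+00  0.000e+00  0.000e+00  1.000e+00]]
0.011 0 316.7 224.2
0.011 -0.01 316.7 231.4
0.011 -0.02 316.7 239.5
0.011 -0.03 316.7 248.5
0.011 -0.04 316.7 258.8
-0.011 0 316.7 260.8
-0.011 -0.01 316.7 269.7
-0.011 -0.02 316.8 279.6
-0.011 -0.03 316.8 290.6
-0.011 -0.04 316.8 303.0
0 0 316.7 242.8
0 -0.01 316.7 250.9
0 -0.02 316.7 259.9
0 -0.03 316.7 270.0
0 -0.04 316.7 281.4
y+.01 [334.87876794] [242.81382064]
y+.01 [338.18580867] [269.97516586]
240 None
246 None
252 (np.int64(302), np.int64(331))
258 (np.int64(302), np.int64(331))
264 (np.int64(290), np.int64(344))
270 (np.int64(289), np.int64(344))
276 (np.int64(286), np.int64(347))
282 (np.int64(283), np.int64(348))
288 (np.int64(282), np.int64(350))
294 (np.int64(283), np.int64(351))
```

View pics/w4c.png

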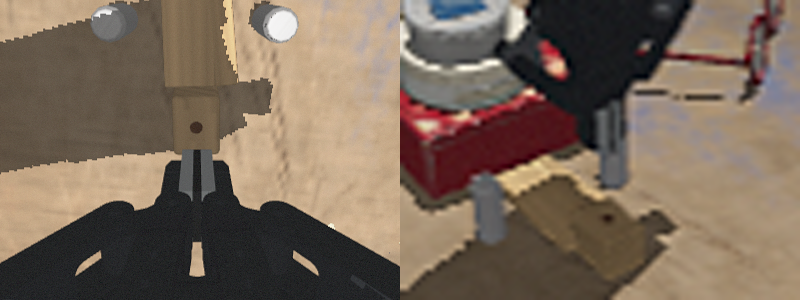

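```bash
python3 - <<'E'
from h import *
print('hole w4',px2w('w4',[[316,227]],.032),'w2',px2w('w2',[[330,256]],.032),'w1',px2w('w1',[[322.9,190.5]],.032),'c4',px2w('c4',[[281.4,203.4]],.032),'scene0',px2w('scene0',[[250+(604-396)/6.6,170+223/6.6]],.032))
f=lambda u,v:[u+120,v+100]
print('dogs w4',px2w('w4',[f(108,22),f(281,25)],.044))
f=lambda u,v:[240+(u-400)/5,160+v/5]
print('dogL c4',px2w('c4',[f(489,182)],.044),'tip c4 ',px2w('c4',[f(613,184)],.057))
q=lambda u,v:[225+u/6,150+v/6]
print('scene0 dogs',px2w('scene0',[q(194,277),q(346,213)],.044))
# side view dogs/tip
for n in('s3','side0'):
    print(n,w2px(n,[[.459,.275,.044],[.552,.2825,.044],[.5124,.2149,.032]]).round(1).tolist())
im=cv2.imread('pics/side0.png')[205:265,270:350]; cv2.imwrite('pics/sidec.png',cv2.resize(im,None,fx=8,fy=8,interpolation=cv2.INTER_CUBIC))
E
```

```text
hole w4 [[0.51236895 0.21488649 0.032     ]] w2 [[0.51263419 0.21424661 0.032     ]] w1 [[0.51237132 0.21489444 0.032     ]] c4 [[0.51268837 0.2098408  0.032     ]] scene0 [[0.51212791 0.20800059 0.032     ]]
dogs w4 [[0.45925502 0.27441511 0.044     ]
 [0.55072807 0.28248104 0.044     ]]
dogL c4 [[0.45882633 0.26419397 0.044     ]] tip c4  [[0.51750444 0.20901531 0.057     ]]
scene0 dogs [[0.45806186 0.26598383 0.044     ]
 [0.55194325 0.27504809 0.044     ]]
s3 [[327.4, 247.8], [299.9, 241.8], [319.1, 235.6]]
side0 [[327.4, 247.8], [299.9, 241.8], [319.1, 235.6]]
```

```bash
python3 - <<'E'
from h import *
for n,r0 in(('c3',184),('c4',176)):
    im=cv2.imread(f'pics/{n}.png'); hsv=cv2.cvtColor(im,cv2.COLOR_BGR2HSV); print(n)
    for r in range(r0,r0+34):
        print(r,''.join(('#' if hsv[r,c,2]<70 and hsv[r,c,1]<70 else 'g' if hsv[r,c,1]<45 else 'd' if hsv[r,c,2]<130 else '.') for c in range(262,300)))
E
```

```text
c3
184 #######ddddd##############ggdd#d..g...
185 ########ddddd################dgggg....
186 ########ddddd###############d#d.gg..gg
187 dd######dddd################dd......gg
188 dddd###d#dddd#############dd#.......gg
189 ddddd###ddddd###########d###..........
190 dddd#ddd###############d#...gg........
191 dddddddd##############ddd.............
192 dddd...#dd############d#..............
193 d.......ddd###########dd..............
194 ..........#dd##########d..............
195 ..........d#dd####gg#ggd..............
196 .......ddddddd####gg#ggd..............
197 ......dddddddd####gggggd..............
198 ...ddddddddddd####gg##gd..............
199 d.dddddddddddd#####g##gd..............
200 dddddddddddddd#dd##gg#g...............
201 .dddddddddddddddd##gg#g...............
202 .ddddddddddddddddd#gg#g.....dddd......
203 ddddddddddddddddddgg#ddd....ddddd.....
204 dddddddddddddddddddddddddddddddddd....
205 ddddddddddddddddddddddddddddddddddd...
206 dddddddddddddddddddddddddddddddddd....
207 dddddddddddddddddddddddddddddd........
208 dddddddddddddddddddddddddddddd........
209 dddddddddddddddddd
[... 1129 characters left out ...]
............
194 ..................gggggg..............
195 ........dddd.....#gggggg..............
196 ......ddddddd.....gggggd..............
197 ....ddddddddd....ddgggd...............
198 ..dddddddddddd........................
199 dddddddddddddddd......................
200 ddddddddddddddddddddd.................
201 .ddddddddddddddddddddd................
202 ddddddddddddddddddddddd.....ddd.......
203 dddddddddddddddddddddddd..dddddd......
204 ddddddddddddddddddddddddddddddddd.....
205 dddddddddddddddddddddddddddddddddd....
206 ddddddddddddddddddddddddddddddddd.....
207 ddddddddddddddddddddddddddddd.........
208 dddddddddddddddddddddddddddddd........
209 dddddddddddddddddddddddddddddddd......
```

The wrist picture shows the shut tips ending at row 249. In the scene picture the light-grey strip at (282,190) is partly the far dog, so the true tips end about 27 mm short of the reported TCP. The first grip therefore closed just above the butt. I open and go lower, watching the force.

Call:
step_arm(
  rows="0 0 0 0 0 0; 0 0 0 0 0 0; 0 0 0 0 0 0; 0 0 0 0 0 0; 0 0 0 0 0 0",
  grip=0,
)

```text
clock: 5.35
eef_pos: [0.5127, 0.2158, 0.0573]
eef_rot: [0.668, 0.744, -0.0, -0.0]
ft_force: [0.2, 0.7, -0.3]
finger_gap: 0.0722
finger_force: 0.0
```

Call:
step_arm(
  rows="0 0 -2.5 0 0 0; 0 0 -2.5 0 0 0; 0 0 -1.2 0 0 0; 0 0 0 0 0 0",
)

```text
clock: 5.75
eef_pos: [0.5113, 0.2152, -0.0064]
eef_rot: [0.668, 0.744, -0.002, -0.001]
ft_force: [-0.1, -1.0, 0.3]
finger_gap: 0.0853
finger_force: 0.0
```

Call:
step_arm(
  rows="0 0 -0.6 0 0 0; 0 0 -0.6 0 0 0; 0 0 0 0 0 0",
)

```text
clock: 6.05
eef_pos: [0.5127, 0.2158, -0.0169]
eef_rot: [0.668, 0.744, -0.0, -0.0]
ft_force: [0.5, -0.9, -0.4]
finger_gap: 0.0852
finger_force: 0.0
```

Call:
step_arm(
  rows="0 0 0 0 0 0; 0 0 0 0 0 0; 0 0 0 0 0 0; 0 0 0 0 0 0; 0 0 0 0 0 0",
  grip=1,
)

```text
clock: 6.55
eef_pos: [0.5131, 0.216, -0.0162]
eef_rot: [0.668, 0.744, 0.0, 0.0]
ft_force: [-0.8, -0.2, 4.6]
finger_gap: 0.0288
finger_force: 60.5
```

Call:
step_arm(
  rows="0.03 -0.3 0 0 0 0; 0.05 -0.5 0 0 0 0; 0.05 -0.5 0 0 0 0; 0.05 -0.5 0 0 0 0; 0.05 -0.5 0 0 0 0",
)

```text
clock: 7.05
eef_pos: [0.5155, 0.1935, -0.0162]
eef_rot: [0.668, 0.744, 0.001, -0.0]
ft_force: [-0.6, 4.6, 5.6]
finger_gap: 0.0289
finger_force: 60.4
```

Call:
step_arm(
  rows="0.05 -0.5 0 0 0 0; 0.05 -0.5 0 0 0 0; 0.05 -0.5 0 0 0 0; 0.05 -0.5 0 0 0 0; 0.05 -0.5 0 0 0 0",
)

```text
clock: 7.55
eef_pos: [0.5178, 0.1692, -0.0162]
eef_rot: [0.668, 0.744, 0.001, -0.0]
ft_force: [-0.1, 6.3, 4.5]
finger_gap: 0.0288
finger_force: 60.4
```

Call:
step_arm(
  rows="0.06 -0.6 0 0 0 0; 0.06 -0.6 0 0 0 0; 0.06 -0.6 0 0 0 0; 0.06 -0.6 0 0 0 0; 0.06 -0.6 0 0 0 0",
)

```text
clock: 8.05
eef_pos: [0.521, 0.1384, -0.0162]
eef_rot: [0.668, 0.744, 0.001, -0.0]
ft_force: [-0.9, 4.2, 5.6]
finger_gap: 0.029
finger_force: 60.5
```

Call:
step_arm(
  rows="0.06 -0.6 0 0 0 0; 0.06 -0.6 0 0 0 0; 0.06 -0.6 0 0 0 0; 0.06 -0.6 0 0 0 0; 0.05 -0.5 0 0 0 0",
)

```text
clock: 8.55
eef_pos: [0.5239, 0.1089, -0.0162]
eef_rot: [0.668, 0.744, 0.001, 0.0]
ft_force: [-0.5, 4.4, 6.8]
finger_gap: 0.0286
finger_force: 60.5
```

```bash
python3 - <<'E'
from h import *
s=env.get_state(); print(s['eef_pos'],s['ft_force'])
snap('wrist','w5'); snap('scene','c5')
E
```

```text
[ 0.52388911  0.10888114 -0.01619894] [-0.47620282  4.43085432  6.77878886]
```

Call:
step_arm(
  rows="0.03 -0.3 0 0 0 0; 0.03 -0.3 0 0 0 0; 0.03 -0.3 0 0 0 0; 0.03 -0.3 0 0 0 0; 0.03 -0.3 0 0 0 0",
)

```text
clock: 9.15
eef_pos: [0.5254, 0.094, -0.0162]
eef_rot: [0.668, 0.744, 0.001, 0.0]
ft_force: [-0.8, 4.5, 5.3]
finger_gap: 0.0288
finger_force: 60.6
```

Call:
step_arm(
  rows="0.03 -0.3 0 0 0 0; 0.03 -0.3 0 0 0 0; 0.03 -0.3 0 0 0 0; 0.03 -0.3 0 0 0 0; 0.03 -0.3 0 0 0 0",
)

```text
clock: 9.65
eef_pos: [0.5269, 0.079, -0.0162]
eef_rot: [0.668, 0.744, 0.001, 0.0]
ft_force: [0.1, 4.9, 6.4]
finger_gap: 0.0288
finger_force: 60.6
```

Call:
step_arm(
  rows="0.05 -0.5 0 0 0 0; 0.05 -0.6 0 0 0 0; 0.05 -0.6 0 0 0 0; 0.05 -0.6 0 0 0 0; 0 0 0 0 0 0",
)

```text
clock: 10.15
eef_pos: [0.5289, 0.0545, -0.0162]
eef_rot: [0.669, 0.743, 0.0, 0.0]
ft_force: [-0.3, 0.5, 6.8]
finger_gap: 0.0286
finger_force: 60.6
```

```bash
python3 - <<'E'
from h import *
s=env.get_state(); print(s['eef_pos'],s['ft_force'])
snap('wrist','w6'); snap('scene','c6'); snap('side','s6')
# tin-top edge rows in the wrist image: red mask
for n in('w5','w6'):
    im=cv2.imread(f'pics/{n}.png'); h=cv2.cvtColor(im,cv2.COLOR_BGR2HSV)
    m=((h[...,0]<8)|(h[...,0]>172))&(h[...,1]>150); m[200:]=0; m[:,520:]=0; ys,xs=np.where(m); print(n,[(int(np.percentile(xs,2)),int(np.percentile(xs,98)),int(ys.max()))] if len(xs) else None)
# clamp estimate from the clear scene view
im=cv2.imread('pics/c6.png'); a=cv2.resize(im[262:372,345:480],(540,440),interpolation=cv2.INTER_CUBIC)
b=cv2.resize(im[140:220,235:300],(260,320),interpolation=cv2.INTER_CUBIC); o=np.zeros((440,800,3),np.uint8); o[:,:540]=a; o[:320,540:]=b; cv2.imwrite('pics/o6.png',o)
E
```

```text
[ 0.52890753  0.05445035 -0.01620854] [-0.32337674  0.48585733  6.76620795]
w5 None
w6 None
```

Drag has gone to zero, so the wedge is free of the stack. Next I lift it, carry it above mug height and turn it to the clamp's yaw of about -19°.

Call:
step_arm(
  rows="0 -1 2 0 0 0; 0 -2.5 3.5 0 0 0; 0 -3 3.5 0 0 0; 0 -3 3.5 0 0 0; 0 -3 3.5 0 0 0",
)

```text
clock: 10.8
eef_pos: [0.527, -0.0717, 0.144]
eef_rot: [0.669, 0.743, -0.001, -0.0]
ft_force: [0.5, 0.7, -1.5]
finger_gap: 0.0288
finger_force: 59.6
```

Call:
step_arm(
  rows="0.1 -2.3 0 0 0 -0.143; 0.1 -2.3 0 0 0 -0.143; 0.1 -2.3 0 0 0 -0.143; 0.1 -2.3 0 0 0 -0.143; 0.1 -2.3 0 0 0 -0.143",
)

```text
clock: 11.3
eef_pos: [0.532, -0.1862, 0.1425]
eef_rot: [0.888, 0.46, -0.001, -0.0]
ft_force: [-0.7, -0.2, -1.2]
finger_gap: 0.0286
finger_force: 59.8
```

Call:
step_arm(
  rows="0.1 -2.3 0 0 0 -0.143; 0.1 -2.3 0 0 0 -0.143; 0.1 -2.3 0 0 0 -0.143; 0.1 -2.3 0 0 0 -0.143; 0.1 -2.3 0 0 0 -0.143",
)

```text
clock: 11.8
eef_pos: [0.5369, -0.3009, 0.1425]
eef_rot: [0.993, 0.12, -0.001, -0.0]
ft_force: [-0.1, -0.4, -1.1]
finger_gap: 0.0285
finger_force: 59.8
```

Call:
step_arm(
  rows="0.1 -2.3 0 0 0 -0.143; 0.1 -2.3 0 0 0 -0.143; 0.1 -2.3 0 0 0 -0.143; 0.1 -2.3 0 0 0 -0.143; 0 0 0 0 0 0",
)

```text
clock: 12.3
eef_pos: [0.5391, -0.3955, 0.1421]
eef_rot: [0.986, -0.166, -0.002, 0.001]
ft_force: [-0.9, 1.0, -1.5]
finger_gap: 0.0283
finger_force: 59.7
```

```bash
cat >> h.py <<'E'
def cl2w(P,o,yawdeg):
    P=np.atleast_2d(P).astype(float)/1000; c,s=np.cos(np.radians(yawdeg)),np.sin(np.radians(yawdeg))
    return np.c_[o[0]+c*P[:,0]-s*P[:,1],o[1]+s*P[:,0]+c*P[:,1],P[:,2]]
E
python3 - <<'E'
from h import *
s=env.get_state(); print(s['eef_pos'],abs(s['joint_vel']).max()); snap('wrist','w7'); snap('scene','c7'); snap('side','s7')
print(w2px('w7',cl2w([[-100,113,8],[-100,-77,8],[130,113,8],[130,-77,8],[0,-26.5,32],[100,-16.5,32],[0,20,39],[100,20,39]],(.569,-.297),-18.7)).round(0).tolist())
w=cv2.resize(cv2.imread('pics/w7.png')[:,:400],(600,600),interpolation=cv2.INTER_CUBIC)
a=cv2.resize(cv2.imread('pics/c7.png')[140:215,225:300],(200,200),interpolation=cv2.INTER_CUBIC)
b=cv2.resize(cv2.imread('pics/s7.png')[190:270,270:350],(200,200),interpolation=cv2.INTER_CUBIC)
o=np.zeros((600,800,3),np.uint8); o[:,:600]=w; o[:200,600:]=a; o[200:400,600:]=b; cv2.imwrite('pics/o7.png',o)
E
```

```text
[ 0.53905624 -0.3955205   0.1421487 ] 0.10513062662101205
[[107.0, 280.0], [293.0, 279.0], [50.0, 31.0], [284.0, 29.0], [229.0, 192.0], [204.0, 67.0], [171.0, 195.0], [153.0, 67.0]]
```

View pics/o7.png

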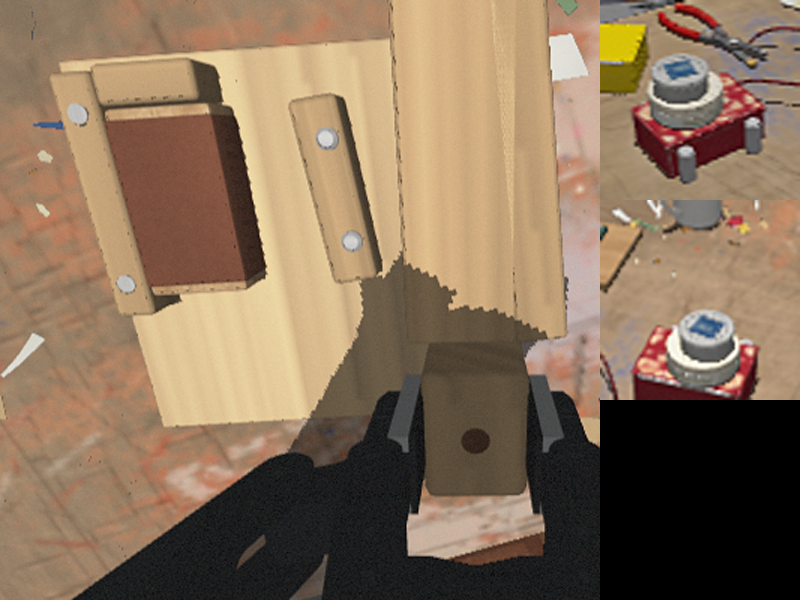

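The last picture shows the stack intact and resting against the dogs, and the wedge held straight. The clamp base corners are at (163,427) and (59,63). The cheek's gap edge runs (332,282)–(290,102), and the block's gap edge (246,280)–(231,113). I fit the clamp pose to these.

```bash
python3 - <<'E'
from h import *
from scipy.optimize import least_squares
g=lambda l:(np.array(l,float)+.5)/1.5-.5
# px, z, expected clamp x, y (None = free)
D=[((163,427),8,-100,113),((59,63),8,130,113),((320,417),8,-100,None),((390,38),8,130,None),((332,282),32,0,-26.5),((290,102),32,100,-16.5),((246,280),39,None,19.7),((231,113),39,None,19.7)]
W=px2w('w7',g([d[0] for d in D]),np.array([d[1] for d in D])/1000)
def loc(p):
    c,s=np.cos(p[2]),np.sin(p[2]); v=(W[:,:2]*1000-p[:2]); return np.c_[c*v[:,0]+s*v[:,1],-s*v[:,0]+c*v[:,1]]
def res(p):
    L=loc(p); return [L[i,k]-D[i][2+k] for i in range(len(D)) for k in(0,1) if D[i][2+k] is not None]
r=least_squares(res,[569,-297,-.33],loss='soft_l1',f_scale=2); print(r.x[:2],np.degrees(r.x[2]),r.cost); print(loc(r.x).round(1).tolist())
s=env.get_state(); print(s['eef_pos'],2*np.degrees(np.arctan2(s['eef_rot'][1],s['eef_rot'][0])))
# held wedge: butt hole and edges in tool frame
T=np.eye(4);T[:3,:3]=R.from_quat(s['eef_rot']).as_matrix();T[:3,3]=s['eef_pos']
z0=s['eef_pos'][2]+.0162
e=px2w('w7',g([[476,441],[425,480],[524,480],[398,250],[391,0],[565,320],[548,20]]),np.array([32,32,32,10,10,10,10])/1000+z0)
print(((np.linalg.inv(T)@np.c_[e,np.ones(7)].T).T[:,:3]*1000).round(1))
E
```

```text
[ 570.51174224 -293.07553414] -15.993279222729498 21.74424650108996
[[-99.7, 112.6], [127.6, 113.4], [-98.3, 4.5], [129.5, -68.1], [2.1, -24.7], [98.8, -16.9], [7.9, 20.8], [94.8, 11.3]]
[ 0.54163472 -0.39099258  0.14246595] -18.49535183242229
[[ -2.6   4.3 -48.2]
 [-15.2 -10.3 -48.2]
 [-15.6  17.8 -48.2]
 [ 46.8 -17.4 -26.3]
 [110.2 -15.3 -26.4]
 [ 24.6  31.6 -26.2]
 [105.2  24.  -26.4]]
```

```bash
cat > fit.py <<'E'
from h import *
from scipy.optimize import least_squares
g=lambda l:(np.array(l,float)+.5)/1.5-.5
s=env.get_state(); print(s['eef_pos'],abs(s['joint_vel']).max(),2*np.degrees(np.arctan2(s['eef_rot'][1],s['eef_rot'][0]))); snap('wrist','w8')
A=cv2.imread('pics/w7.png',0);B=cv2.imread('pics/w8.png',0)
tr=lambda p:cv2.calcOpticalFlowPyrLK(A,B,g(p).astype(np.float32).reshape(-1,1,2),None,winSize=(21,21),maxLevel=3)[0].reshape(-1,2)
D=[((163,427),8,-100,113),((59,63),8,130,113),((332,282),32,0,-26.5),((290,102),32,100,-16.5),((333,95),32,100,None),((246,280),39,None,19.7),((231,113),39,None,None),((265,273),8,None,None),((238,117),8,None,None),((327,139),32,None,None),((351,241),32,None,None)]
q=tr([d[0] for d in D]); print((q-g([d[0] for d in D])).round(1).tolist())
W=px2w('w8',q,np.array([d[1] for d in D])/1000)
def loc(p):
    c,s=np.cos(p[2]),np.sin(p[2]); v=(W[:,:2]*1000-p[:2]); return np.c_[c*v[:,0]+s*v[:,1],-s*v[:,0]+c*v[:,1]]
def res(p):
    L=loc(p); return [L[i,k]-D[i][2+k] for i in range(len(D)) for k in(0,1) if D[i][2+k] is not None]
r=least_squares(res,[569,-297,-.3],loss='soft_l1',f_scale=2); print(r.x[:2],np.degrees(r.x[2]),r.cost); print(loc(r.x).round(1).tolist())
T=np.eye(4);T[:3,:3]=R.from_quat(s['eef_rot']).as_matrix();T[:3,3]=s['eef_pos']; z0=s['eef_pos'][2]+.0162
e=px2w('w8',g([[476,441],[425,480],[524,480],[398,250],[391,5],[565,320],[548,20]]),np.array([32,32,32,10,10,10,10])/1000+z0)
print(((np.linalg.inv(T)@np.c_[e,np.ones(7)].T).T[:,:3]*1000).round(1))
E
python3 fit.py
```

```text
[ 0.54163472 -0.39099258  0.14246595] 0.018248474663150053 -18.49535183242229
[[4.8, -1.4], [9.4, -1.7], [5.7, -3.4], [8.8, 0.2], [8.6, 0.4], [7.0, -0.9], [8.4, -0.6], [6.5, -0.6], [8.3, -0.6], [8.6, 0.2], [7.3, 0.2]]
[ 570.85175861 -292.89446276] -15.653497942437578 12.27810944673762
[[-99.6, 112.7], [127.9, 112.2], [4.8, -24.6], [98.4, -17.8], [100.5, -40.1], [7.9, 20.4], [94.8, 10.9], [3.8, 22.6], [94.6, 20.6], [79.3, -34.2], [24.7, -39.3]]
[[ -1.9  -0.6 -48.2]
 [-14.7 -15.2 -48.2]
 [-14.7  13.1 -48.2]
 [ 47.4 -23.  -26.3]
 [110.  -21.8 -26.4]
 [ 25.8  26.3 -26.3]
 [106.5  17.8 -26.4]]
```

```bash
python3 - <<'E'
from h import *
im=cv2.imread('pics/w8.png',0)
L=cv2.createLineSegmentDetector().detect(im)[0].reshape(-1,4)
o=np.array([.5709,-.2929]);yaw=np.radians(-16)
for l in L:
    n=np.hypot(l[2]-l[0],l[3]-l[1])
    if n<28 or max(l[0],l[2])>262: continue
    out=[]
    for z in(.008,.032,.039):
        W=px2w('w8',l.reshape(2,2),z)[:,:2]-o; c,s=np.cos(yaw),np.sin(yaw)
        q=np.c_[c*W[:,0]+s*W[:,1],-s*W[:,0]+c*W[:,1]]*1000; v=q[1]-q[0]
        a=np.degrees(np.arctan2(v[1],v[0])); a=(a+45)%90-45 ; out.append(f"z{int(z*1000)}: {q.round(1).tolist()} {a:.2f}")
    print(l.round(0).tolist(),round(float(n)),*out,sep=' | ')
E
```

```text
[164.0, 72.0, 184.0, 177.0] | 107 | z8: [[98.9, 22.4], [7.4, 21.4]] 0.61 | z32: [[97.2, 12.3], [12.9, 11.4]] 0.61 | z39: [[96.7, 9.4], [14.5, 8.5]] 0.61
[238.0, 65.0, 261.0, 179.0] | 116 | z8: [[100.9, -39.9], [2.2, -50.3]] 6.01 | z32: [[99.0, -45.1], [8.1, -54.7]] 6.01 | z39: [[98.5, -46.6], [9.9, -55.9]] 6.01
[146.0, 68.0, 82.0, 71.0] | 64 | z8: [[102.8, 37.5], [102.3, 91.9]] 0.47 | z32: [[100.8, 26.3], [100.4, 76.4]] 0.47 | z39: [[100.2, 23.0], [99.8, 71.8]] 0.47
[128.0, 341.0, 159.0, 319.0] | 37 | z8: [[-172.0, 112.0], [-145.5, 73.8]] 34.63 | z32: [[-152.4, 94.9], [-128.0, 59.7]] 34.63 | z39: [[-146.6, 89.9], [-122.9, 55.6]] 34.63
[48.0, 398.0, 128.0, 341.0] | 99 | z8: [[-248.8, 223.4], [-172.3, 112.2]] 34.54 | z32: [[-223.2, 197.6], [-152.7, 95.1]] 34.54 | z39: [[-215.7, 190.0], [-146.9, 90.1]] 34.54
[195.0, 295.0, 217.0, 261.0] | 41 | z8: [[-118.6, 30.3], [-80.1, 2.3]] -36.10 | z32: [[-103.2, 19.6], [-67.8, -6.2]] -36.10 | z39: [[-98.7, 16.5], [-64.2, -8.6]] -36.10
[82.0, 78.0, 147.0, 75.0] | 65 | z8: [[96.8, 93.3], [97.1, 37.6]] 0.33 | z32: [[95.2, 77.7], [95.5, 26.4]] 0.33 | 
[... 2891 characters left out ...]
1, 101.7], [42.6, 101.7]] 0.03 | z39: [[71.3, 96.5], [43.5, 96.5]] 0.03
[132.0, 40.0, 73.0, 43.0] | 59 | z8: [[124.4, 44.6], [124.0, 93.5]] 0.42 | z32: [[120.7, 32.8], [120.3, 77.8]] 0.42 | z39: [[119.6, 29.4], [119.3, 73.3]] 0.42
[208.0, 272.0, 197.0, 202.0] | 71 | z8: [[-91.5, 12.6], [-16.8, 13.1]] 0.42 | z32: [[-78.2, 3.3], [-9.4, 3.8]] 0.42 | z39: [[-74.3, 0.6], [-7.3, 1.1]] 0.42
[259.0, 157.0, 251.0, 83.0] | 74 | z8: [[23.1, -50.1], [86.5, -49.2]] 0.84 | z32: [[27.3, -54.4], [85.7, -53.6]] 0.84 | z39: [[28.6, -55.7], [85.5, -54.9]] 0.84
[197.0, 201.0, 189.0, 157.0] | 45 | z8: [[-15.8, 12.6], [26.1, 13.6]] 1.32 | z32: [[-8.5, 3.4], [30.1, 4.3]] 1.32 | z39: [[-6.3, 0.7], [31.3, 1.5]] 1.32
```

The line fit is consistent: clamp origin (0.571, -0.293), yaw -15.6°, block face at y about 21, cheek and base edges within 1–2 mm of nominal. Next I go in front of the mouth and descend.

Call:
step_arm(
  rows="-3.1 2.93 0 0 0 0.01; -3.1 2.93 0 0 0 0.01; -3.1 2.93 0 0 0 0.01; -3.1 2.93 0 0 0 0.01; -3.06 2.93 0 0 0 0.01",
)

```text
clock: 13.0
eef_pos: [0.3867, -0.2426, 0.1423]
eef_rot: [0.991, -0.134, -0.001, -0.0]
ft_force: [-0.9, 1.0, 2.1]
finger_gap: 0.0287
finger_force: 59.8
```

Call:
step_arm(
  rows="0 0 -3 0 0 0; 0 0 -3 0 0 0; 0 0 -3 0 0 0; 0 0 -2 0 0 0; 0 0 0 0 0 0",
)

```text
clock: 13.5
eef_pos: [0.3861, -0.2426, 0.0313]
eef_rot: [0.991, -0.135, -0.002, -0.001]
ft_force: [-0.9, -0.3, -0.2]
finger_gap: 0.0286
finger_force: 59.8
```

Call:
step_arm(
  rows="0 0 0 0 0 0; 0 0 0 0 0 0",
)

```text
clock: 13.7
eef_pos: [0.3887, -0.245, 0.0345]
eef_rot: [0.991, -0.136, 0.001, 0.0]
ft_force: [1.0, 0.0, -1.2]
finger_gap: 0.0286
finger_force: 59.8
```

```bash
cat >> h.py <<'E'
O=np.array([.5709,-.2929]); YAW=-15.6
def where():
    s=env.get_state(); c,n=np.cos(np.radians(YAW)),np.sin(np.radians(YAW)); v=s['eef_pos'][:2]-O
    f=s['ft_force']; y=2*np.degrees(np.arctan2(s['eef_rot'][1],s['eef_rot'][0]))
    print('clamp x,y mm',(1000*np.array([c*v[0]+n*v[1],-n*v[0]+c*v[1]])).round(1),'z',s['eef_pos'][2].round(4),'yaw',y.round(2),'F clamp',np.round([c*f[0]+n*f[1],-n*f[0]+c*f[1],f[2]],1),'t',s['clock'],'q7',s['joint_pos'].round(2))
E
python3 -c "
from h import *
where()"
```

```text
clamp x,y mm [-188.4   -2.8] z 0.0345 yaw -15.67 F clamp [ 1.   0.3 -1.2] t 13.7 q7 [-0.38  0.3   1.01  2.05 -0.32  0.95 -1.05]
```

Call:
step_arm(
  rows="0 0 -2 0 0 0; 0 0 -1.5 0 0 0; 0 0 -0.5 0 0 0; 0 0 0 0 0 0; 0 0 0 0 0 0",
)

```text
clock: 14.2
eef_pos: [0.3885, -0.2451, -0.0058]
eef_rot: [0.991, -0.137, 0.001, 0.0]
ft_force: [-0.1, 0.1, -0.9]
finger_gap: 0.0288
finger_force: 59.8
```

Call:
step_arm(
  rows="0.96 -0.27 0 0 0 0; 0.96 -0.27 0 0 0 0; 0.96 -0.27 0 0 0 0; 0.96 -0.27 0 0 0 0; 0.96 -0.27 0 0 0 0",
)

```text
clock: 14.7
eef_pos: [0.4369, -0.2585, -0.0068]
eef_rot: [0.991, -0.137, 0.0, 0.0]
ft_force: [0.3, 0.3, -0.4]
finger_gap: 0.0286
finger_force: 59.8
```

```bash
python3 -c "
from h import *
where(); snap('wrist','w9')
s=env.get_state()
# clamp line check at new view
im=cv2.imread('pics/w9.png',0); L=cv2.createLineSegmentDetector().detect(im)[0].reshape(-1,4)
c,n=np.cos(np.radians(YAW)),np.sin(np.radians(YAW))
for l in L:
    if np.hypot(l[2]-l[0],l[3]-l[1])<45: continue
    o=[]
    for z in(.018,.032,.039):
        v=px2w('w9',l.reshape(2,2),z)[:,:2]-O; q=1000*np.c_[c*v[:,0]+n*v[:,1],-n*v[:,0]+c*v[:,1]]; o.append(q.round(1).tolist())
    if abs(o[1][0][1])<45 and abs(o[1][1][1])<45: print(l.round().tolist(),*o)
"
```

```text
clamp x,y mm [-138.4   -3. ] z -0.0068 yaw -15.69 F clamp [ 0.2  0.4 -0.4] t 14.7 q7 [-0.25  0.48  0.89  1.96 -0.47  0.92 -0.97]
[268.0, 174.0, 258.0, 1.0] [[-94.7, 19.4], [-27.1, 19.9]] [[-91.4, 17.3], [-30.3, 17.7]] [[-89.8, 16.2], [-31.9, 16.7]]
[263.0, 49.0, 266.0, 98.0] [[-44.1, 18.6], [-62.6, 18.4]] [[-45.7, 16.6], [-62.4, 16.4]] [[-46.4, 15.5], [-62.3, 15.4]]
[199.0, 178.0, 249.0, 178.0] [[-96.2, 49.6], [-96.2, 27.5]] [[-92.8, 44.6], [-92.8, 24.6]] [[-91.0, 42.1], [-91.0, 23.2]]
[267.0, 118.0, 270.0, 172.0] [[-70.6, 18.3], [-93.6, 18.2]] [[-69.6, 16.3], [-90.4, 16.2]] [[-69.1, 15.3], [-88.8, 15.2]]
[365.0, 1.0, 375.0, 174.0] [[-27.3, -20.8], [-95.0, -28.2]] [[-30.4, -19.0], [-91.6, -25.7]] [[-32.0, -18.1], [-90.0, -24.5]]
[353.0, 251.0, 363.0, 300.0] [[-131.9, -19.4], [-159.2, -24.9]] [[-125.1, -17.8], [-149.8, -22.8]] [[-121.6, -17.0], [-145.0, -21.7]]
[326.0, 1.0, 341.0, 162.0] [[-27.2, -6.2], [-89.2, -12.7]] [[-30.4, -5.8], [-86.5, -11.7]] [[-31.9, -5.6], [-85.1, -11.3]]
[272.0, 369.0, 323.0, 376.0] [[-201.8, 22.1], [-207.0, -5.2]] [[-188.3, 19.7], [-192.9, -4.9]] [[-181.5, 18.5], [-185.9, -4.8]]
[350.0, 306.0, 352.0, 251.0] [[-162.4, -18.8], [-132.0, -18.7]] [[-152.6, -17.2], [-125.1, -17.1]] [[-147.7, -16.4], [-121.6, -16.4]]
[342.0, 167.0, 343.0, 1.0] [[-91.5, -13.3], [-27.2, -12.5]] [[-88.5, -12.3], [-30.4, -11.5]] [[-87.0, -11.7], [-32.0, -11.1]]
[376.0, 222.0, 361.0, 1.0] [[-117.4, -29.6], [-27.2, -19.5]] [[-111.9, -27.0], [-30.4, -17.9]] [[-109.2, -25.7], [-32.0, -17.1]]
[274.0, 228.0, 328.0, 227.0] [[-120.3, 17.4], [-120.0, -7.5]] [[-114.5, 15.5], [-114.2, -7.0]] [[-111.6, 14.6], [-111.4, -6.8]]
```

Call:
step_arm(
  rows="0.93 -0.37 0 0 0 0; 0.96 -0.27 0 0 0 0; 0.96 -0.27 0 0 0 0; 0.96 -0.27 0 0 0 0; 0 0 0 0 0 0",
)

```text
clock: 15.25
eef_pos: [0.4755, -0.2703, -0.0066]
eef_rot: [0.991, -0.136, 0.0, 0.0]
ft_force: [0.1, 0.6, -1.1]
finger_gap: 0.0285
finger_force: 59.8
```

```bash
python3 -c "
from h import *
where()"
```

```text
clamp x,y mm [-98.   -3.9] z -0.0066 yaw -15.65 F clamp [-0.1  0.6 -1.1] t 15.25 q7 [-0.21  0.56  0.86  1.85 -0.51  0.96 -0.97]
```

Call:
step_arm(
  rows="0.3 -0.05 -0.1 0 0 0; 0.3 -0.05 0 0 0 0; 0.29 -0.08 0 0 0 0; 0.29 -0.08 0 0 0 0; 0 0 0 0 0 0",
)

```text
clock: 15.75
eef_pos: [0.4861, -0.2726, -0.0077]
eef_rot: [0.991, -0.136, 0.0, 0.0]
ft_force: [0.1, 0.2, -0.5]
finger_gap: 0.0286
finger_force: 59.8
```

Call:
step_arm(
  rows="0.29 -0.08 0 0 0 0; 0.29 -0.08 0 0 0 0; 0.29 -0.08 0 0 0 0; 0 0 0 0 0 0",
)

```text
clock: 16.15
eef_pos: [0.4949, -0.2751, -0.0077]
eef_rot: [0.991, -0.136, 0.0, 0.0]
ft_force: [-0.6, -0.2, -2.5]
finger_gap: 0.0286
finger_force: 59.8
```

```bash
python3 -c "
from h import *
where()"
```

```text
clamp x,y mm [-78.   -3.2] z -0.0077 yaw -15.68 F clamp [-0.5 -0.4 -2.5] t 16.15 q7 [-0.19  0.59  0.84  1.8  -0.53  0.99 -0.97]
```

Call:
step_arm(
  rows="0.03 0.1 0 0 0 0; 0.03 0.09 0 0 0 0; 0.19 -0.05 0 0 0 0; 0.19 -0.05 0 0 0 0; 0 0 0 0 0 0",
)

```text
clock: 16.65
eef_pos: [0.4992, -0.2742, -0.0077]
eef_rot: [0.991, -0.137, 0.0, 0.0]
ft_force: [1.0, 1.3, -0.6]
finger_gap: 0.0288
finger_force: 59.8
```

```bash
python3 -c "
from h import *
where()"
```

```text
clamp x,y mm [-74.1  -1.2] z -0.0077 yaw -15.7 F clamp [ 0.6  1.5 -0.6] t 16.65 q7 [-0.19  0.6   0.84  1.79 -0.53  0.99 -0.98]
```

Call:
step_arm(
  rows="0.24 -0.07 0 0 0 0; 0.24 -0.07 0 0 0 0; 0.24 -0.07 0 0 0 0; 0 0 0 0 0 0",
)

```text
clock: 17.05
eef_pos: [0.5064, -0.2763, -0.0077]
eef_rot: [0.991, -0.136, 0.0, 0.0]
ft_force: [0.7, 0.3, -0.4]
finger_gap: 0.0287
finger_force: 59.8
```

Call:
step_arm(
  rows="0.24 -0.07 0 0 0 0; 0.24 -0.07 0 0 0 0; 0.24 -0.07 0 0 0 0; 0 0 0 0 0 0",
)

```text
clock: 17.45
eef_pos: [0.5136, -0.2783, -0.0077]
eef_rot: [0.991, -0.136, 0.0, 0.0]
ft_force: [0.1, -1.6, -0.3]
finger_gap: 0.0282
finger_force: 59.8
```

Call:
step_arm(
  rows="0.24 -0.07 0 0 0 0; 0.24 -0.07 0 0 0 0; 0.24 -0.07 0 0 0 0; 0 0 0 0 0 0",
)

```text
clock: 17.85
eef_pos: [0.5209, -0.2801, -0.0078]
eef_rot: [0.991, -0.136, 0.0, -0.0]
ft_force: [0.9, 0.7, -1.0]
finger_gap: 0.0286
finger_force: 59.8
```

```bash
python3 -c "
from h import *
where()"
```

```text
clamp x,y mm [-51.6  -1.1] z -0.0078 yaw -15.68 F clamp [ 0.6  0.9 -1. ] t 17.85 q7 [-0.17  0.64  0.83  1.73 -0.54  1.02 -0.99]
```

Still free at an origin of about -52. I continue in gentle steps.

Call:
step_arm(
  rows="0.24 -0.07 0 0 0 0; 0.24 -0.07 0 0 0 0; 0 0 0 0 0 0",
)

```text
clock: 18.15
eef_pos: [0.5255, -0.2809, -0.008]
eef_rot: [0.991, -0.136, -0.0, -0.001]
ft_force: [-0.4, 5.1, -0.7]
finger_gap: 0.0287
finger_force: 60.0
```

Call:
step_arm(
  rows="0.24 -0.07 0 0 0 0; 0.24 -0.07 0 0 0 0; 0 0 0 0 0 0",
)

```text
clock: 18.45
eef_pos: [0.5298, -0.2816, -0.0081]
eef_rot: [0.991, -0.136, -0.001, -0.001]
ft_force: [-3.1, 7.7, 2.1]
finger_gap: 0.0286
finger_force: 60.2
```

Call:
step_arm(
  rows="0.2 -0.055 0 0 0 0; 0.2 -0.055 0 0 0 0; 0 0 0 0 0 0",
)

```text
clock: 18.75
eef_pos: [0.5323, -0.2819, -0.0081]
eef_rot: [0.991, -0.137, -0.002, -0.002]
ft_force: [-9.6, 12.0, 8.5]
finger_gap: 0.0287
finger_force: 61.0
```

```bash
python3 -c "
from h import *
where()"
```

```text
clamp x,y mm [-40.1   0.2] z -0.0081 yaw -15.69 F clamp [-12.5   9.    8.5] t 18.75 q7 [-0.15  0.66  0.82  1.69 -0.55  1.04 -0.99]
```

Call:
step_arm(
  rows="-0.16 0.15 0 0 0 0; 0 0 0 0 0 0; 0 0 0 0 0 0",
)

```text
clock: 19.05
eef_pos: [0.5325, -0.2819, -0.0079]
eef_rot: [0.991, -0.137, -0.0, -0.001]
ft_force: [-1.7, 6.5, 0.3]
finger_gap: 0.0287
finger_force: 60.0
```

```bash
python3 -c "
from h import *
where()"
```

```text
clamp x,y mm [-40.    0.2] z -0.0079 yaw -15.69 F clamp [-3.4  5.8  0.3] t 19.05 q7 [-0.16  0.66  0.82  1.7  -0.55  1.03 -0.99]
```

Call:
step_arm(
  rows="0 0 0 0 0 0; 0 0 0 0 0 0; 0 0 0 0 0 0; 0 0 0 0 0 0; 0 0 0 0 0 0",
  grip=0,
)

```text
clock: 19.55
eef_pos: [0.5324, -0.2832, -0.0076]
eef_rot: [0.991, -0.137, 0.0, 0.0]
ft_force: [0.3, -0.0, 0.3]
finger_gap: 0.0851
finger_force: 0.0
```

Call:
step_arm(
  rows="0 0 2 0 0 0; 0 0 2.5 0 0 0; 0 0 2.5 0 0 0; 0 0 0 0 0 0; 0 0 0 0 0 0",
)

```text
clock: 20.05
eef_pos: [0.5328, -0.2829, 0.0626]
eef_rot: [0.991, -0.137, 0.001, 0.0]
ft_force: [0.6, 0.9, -0.2]
finger_gap: 0.0854
finger_force: 0.0
```

```bash
cat > ed.py <<'E'
from h import *
import sys
def edges(fn,zs,ymin=-45,ymax=45,minlen=25):
    im=cv2.imread(f'pics/{fn}.png',0); L=cv2.createLineSegmentDetector().detect(im)[0].reshape(-1,4)
    c,n=np.cos(np.radians(YAW)),np.sin(np.radians(YAW))
    for l in L:
        if np.hypot(l[2]-l[0],l[3]-l[1])<minlen: continue
        o=[]
        for z in zs:
            v=px2w(fn,l.reshape(2,2),z)[:,:2]-O; q=1000*np.c_[c*v[:,0]+n*v[:,1],-n*v[:,0]+c*v[:,1]]; o.append(q.round(1).tolist())
        if all(ymin<p[1]<ymax and -110<p[0]<110 for p in o[0]): print(l.round().astype(int).tolist(),*o)
where(); snap('wrist',sys.argv[1]); edges(sys.argv[1],(.018,.04))
E
python3 ed.py w10
```

```text
clamp x,y mm [-39.4  -0.7] z 0.0626 yaw -15.7 F clamp [ 0.3  1.  -0.2] t 20.05 q7 [-0.2   0.58  0.88  1.64 -0.48  1.15 -1.04]
[277, 1, 283, 152] [[87.7, 22.0], [2.5, 21.7]] [[82.7, 19.7], [6.2, 19.5]]
[355, 164, 353, 129] [[-5.7, -24.5], [16.5, -22.5]] [[-1.2, -22.0], [18.8, -20.2]]
[353, 126, 350, 94] [[18.7, -22.4], [37.2, -20.5]] [[20.7, -20.2], [37.4, -18.4]]
[348, 71, 344, 1] [[50.7, -19.0], [87.6, -15.3]] [[49.5, -17.1], [82.6, -13.8]]
[350, 0, 360, 155] [[87.6, -18.9], [0.6, -27.3]] [[82.6, -17.0], [4.5, -24.5]]
[357, 158, 358, 184] [[-1.7, -25.7], [-19.1, -27.0]] [[2.4, -23.1], [-13.2, -24.3]]
[278, 147, 271, 1] [[5.7, 24.8], [87.7, 25.2]] [[9.1, 22.3], [82.7, 22.6]]
[292, 254, 290, 203] [[-69.8, 17.9], [-31.9, 18.2]] [[-58.7, 16.1], [-24.7, 16.3]]
[338, 191, 339, 252] [[-23.3, -14.0], [-67.9, -15.2]] [[-17.0, -12.6], [-57.1, -13.7]]
[333, 34, 333, 1] [[70.4, -9.3], [87.5, -9.6]] [[67.1, -8.4], [82.5, -8.7]]
[394, 27, 394, 1] [[74.1, -44.5], [87.4, -43.5]] [[70.5, -40.0], [82.4, -39.1]]
[336, 257, 294, 257] [[-71.9, -13.0], [-72.1, 16.1]] [[-60.6, -11.7], [-60.8, 14.4]]
[294, 188, 323, 188] [[-21.6, 14.9], [-21.2, -4.1]] [[-15.4, 13.3], [-15.1, -3.7]]
[309, 283, 338, 283] [[-92.5, 5.7], [-92.5, -15.1]] [[-79.2, 5.1], [-79.1, -13.5]]
[326, 3, 330, 29] [[86.3, -5.5], [73.0, -7.8]] [[81.5, -5.0], [69.5, -7.0]]
[283, 187, 282, 162] [[-20.6, 22.5], [-3.9, 22.7]] [[-14.6, 20.2], [0.4, 20.4]]
[332, 98, 333, 43] [[35.2, -9.6], [65.7, -9.6]] [[35.5, -8.6], [63.0, -8.6]]
```

The released wedge lies flush along the block, its butt's back edge at clamp x -60.6 and its centre at y about 1.3. I go behind it, shut the fingers and lower them to push.

Call:
step_arm(
  rows="-2.66 0.81 0.5 0 0 0; -2.66 0.81 0 0 0 0; 0 0 0 0 0 0; 0 0 0 0 0 0; 0 0 0 0 0 0",
  grip=1,
)

```text
clock: 20.6
eef_pos: [0.48, -0.2664, 0.0669]
eef_rot: [0.991, -0.136, -0.0, 0.0]
ft_force: [-0.0, 0.2, 0.2]
finger_gap: 0.012
finger_force: 0.0
```

Call:
step_arm(
  rows="0 0 -2 0 0 0; 0 0 -2 0 0 0; 0 0 -2 0 0 0; 0 0 -2 0 0 0; 0 0 0 0 0 0",
)

```text
clock: 21.1
eef_pos: [0.4781, -0.2657, -0.0154]
eef_rot: [0.991, -0.136, -0.002, -0.0]
ft_force: [0.2, 0.3, -0.1]
finger_gap: -0.0
finger_force: 0.0
```

```bash
python3 -c "
from h import *
where()"
```

```text
clamp x,y mm [-96.7   1.2] z -0.0154 yaw -15.67 F clamp [ 0.1  0.3 -0.1] t 21.1 q7 [-0.21  0.57  0.85  1.85 -0.52  0.96 -0.97]
```

Call:
step_arm(
  rows="0.48 -0.13 0.1 0 0 0; 0.48 -0.13 0 0 0 0; 0.48 -0.14 0 0 0 0; 0.29 -0.08 0 0 0 0; 0 0 0 0 0 0",
)

```text
clock: 21.6
eef_pos: [0.4974, -0.2716, -0.0113]
eef_rot: [0.991, -0.136, 0.001, 0.0]
ft_force: [-0.5, 0.2, 0.9]
finger_gap: -0.0001
finger_force: 0.0
```

Call:
step_arm(
  rows="0.19 -0.055 0 0 0 0; 0.19 -0.055 0 0 0 0; 0 0 0 0 0 0",
)

```text
clock: 21.9
eef_pos: [0.5005, -0.2725, -0.0117]
eef_rot: [0.991, -0.137, 0.0, -0.0]
ft_force: [-0.0, 0.1, -0.4]
finger_gap: -0.0001
finger_force: 0.0
```

```bash
python3 -c "
from h import *
where()"
```

```text
clamp x,y mm [-73.3   0.7] z -0.0117 yaw -15.7 F clamp [-0.   0.1 -0.4] t 21.9 q7 [-0.19  0.61  0.84  1.79 -0.53  0.98 -0.98]
```

Call:
step_arm(
  rows="0.15 -0.04 0 0 0 0; 0 0 0 0 0 0",
)

```text
clock: 22.1
eef_pos: [0.5018, -0.2728, -0.0118]
eef_rot: [0.991, -0.137, -0.0, -0.0]
ft_force: [-1.0, 0.3, -1.2]
finger_gap: 0.0003
finger_force: 0.2
```

Call:
step_arm(
  rows="0.15 -0.04 0 0 0 0; 0 0 0 0 0 0",
)

```text
clock: 22.3
eef_pos: [0.5032, -0.2731, -0.0119]
eef_rot: [0.991, -0.137, -0.0, -0.0]
ft_force: [-1.5, 1.0, 0.9]
finger_gap: 0.0
finger_force: 1.0
```

Call:
step_arm(
  rows="0.15 -0.04 0 0 0 0; 0 0 0 0 0 0",
)

```text
clock: 22.5
eef_pos: [0.5047, -0.2733, -0.0119]
eef_rot: [0.991, -0.137, -0.0, -0.0]
ft_force: [-3.4, 3.1, 1.2]
finger_gap: -0.0003
finger_force: 1.8
```

Call:
step_arm(
  rows="0.16 0.01 0 0 0 0; 0 0 0 0 0 0",
)

```text
clock: 22.7
eef_pos: [0.5067, -0.2735, -0.0118]
eef_rot: [0.991, -0.137, 0.0, 0.0]
ft_force: [-1.2, 1.6, -0.3]
finger_gap: 0.0001
finger_force: 0.7
```

Call:
step_arm(
  rows="0.15 -0.03 0 0 0 0; 0 0 0 0 0 0",
)

```text
clock: 22.9
eef_pos: [0.5068, -0.2736, -0.0119]
eef_rot: [0.991, -0.137, -0.001, -0.001]
ft_force: [-5.9, 4.7, 4.6]
finger_gap: 0.0
finger_force: 3.8
```

```bash
python3 -c "
from h import *
where()"
```

```text
clamp x,y mm [-67.    1.4] z -0.0119 yaw -15.73 F clamp [-7.   3.   4.6] t 22.9 q7 [-0.18  0.62  0.83  1.77 -0.54  0.99 -0.98]
```

Call:
step_arm(
  rows="0.12 0.04 0 0 0 0; 0 0 0 0 0 0; 0 0 0 0 0 0",
)

```text
clock: 23.2
eef_pos: [0.5068, -0.2735, -0.012]
eef_rot: [0.991, -0.137, -0.002, -0.0]
ft_force: [-11.2, 4.6, 7.6]
finger_gap: 0.0001
finger_force: 5.7
```

```bash
python3 -c "
from h import *
where()"
```

```text
clamp x,y mm [-67.    1.4] z -0.012 yaw -15.78 F clamp [-12.    1.4   7.6] t 23.2 q7 [-0.18  0.62  0.83  1.77 -0.54  1.   -0.98]
```

Call:
step_arm(
  rows="0.04 0.01 0.06 0 0 0; 0 0 0 0 0 0; 0 0 0 0 0 0",
)

```text
clock: 23.5
eef_pos: [0.5068, -0.2735, -0.0119]
eef_rot: [0.991, -0.137, -0.002, -0.0]
ft_force: [-8.3, 3.3, 2.2]
finger_gap: -0.0004
finger_force: 5.0
```

```bash
python3 -c "
from h import *
where()"
```

```text
clamp x,y mm [-67.    1.4] z -0.0119 yaw -15.79 F clamp [-8.9  1.   2.2] t 23.5 q7 [-0.18  0.62  0.83  1.77 -0.54  1.   -0.99]
```

Call:
step_arm(
  rows="0.1 -0.02 0.03 0 0 0; 0 0 0 0 0 0; 0 0 0 0 0 0",
)

```text
clock: 23.8
eef_pos: [0.5068, -0.2735, -0.0119]
eef_rot: [0.99, -0.138, -0.003, -0.001]
ft_force: [-11.7, 4.0, 4.3]
finger_gap: -0.0005
finger_force: 6.5
```

```bash
python3 -c "
from h import *
where()"
```

```text
clamp x,y mm [-67.    1.5] z -0.0119 yaw -15.81 F clamp [-12.3   0.7   4.3] t 23.8 q7 [-0.18  0.62  0.83  1.77 -0.54  1.   -0.99]
```

12.3 N with hardly any side load; a touch more brings it to about 14 N.

Call:
step_arm(
  rows="0.05 -0.01 0.02 0 0 0; 0 0 0 0 0 0; 0 0 0 0 0 0",
)

```text
clock: 24.1
eef_pos: [0.5067, -0.2735, -0.0119]
eef_rot: [0.99, -0.138, -0.003, -0.001]
ft_force: [-13.8, 4.7, 4.5]
finger_gap: 0.0
finger_force: 7.3
```

```bash
python3 -c "
from h import *
where()"
```

```text
clamp x,y mm [-67.    1.4] z -0.0119 yaw -15.83 F clamp [-14.5   0.8   4.5] t 24.1 q7 [-0.18  0.62  0.83  1.77 -0.54  1.   -0.99]
```

It is at 14.5 N and no longer moving, so it is firm. I back straight off, rise and check that it stays.

Call:
step_arm(
  rows="-0.2 0.055 0 0 0 0; -0.4 0.11 0 0 0 0; -1 0.27 0 0 0 0; -1.5 0.4 0 0 0 0; 0 0 0 0 0 0",
)

```text
clock: 24.6
eef_pos: [0.4784, -0.2653, -0.0105]
eef_rot: [0.991, -0.137, -0.0, -0.0]
ft_force: [0.1, 0.4, -1.0]
finger_gap: 0.0002
finger_force: 0.0
```

Call:
step_arm(
  rows="0 0 2.5 0 0 0; 0 0 3.5 0 0 0; 0 0 3.5 0 0 0; 0 0 2 0 0 0; 0 0 0 0 0 0",
)

```text
clock: 25.1
eef_pos: [0.4824, -0.2666, 0.1079]
eef_rot: [0.991, -0.137, 0.003, 0.001]
ft_force: [0.2, -0.3, -0.6]
finger_gap: -0.0001
finger_force: 0.0
```

Call:
step_arm(
  rows="0 0 0 0 0 0; 0 0 0 0 0 0; 0 0 0 0 0 0",
)

```text
clock: 25.4
eef_pos: [0.4795, -0.265, 0.1033]
eef_rot: [0.991, -0.137, -0.001, -0.0]
ft_force: [0.4, -1.1, 0.4]
finger_gap: -0.0002
finger_force: 0.0
```

```bash
python3 ed.py w11; python3 - <<'E'
from h import *
snap('scene','c11'); a=cv2.imread('pics/c7.png').astype(int); b=cv2.imread('pics/c11.png').astype(int)
d=abs(a-b).max(2); print('stack/mug/specs change',d[135:215,225:300].mean(),(d[135:215,225:300]>40).sum(),(d[205:255,350:390]>40).sum(),(d[145:185,270:325]>40).sum())
E
```

```text
clamp x,y mm [-95.5   2.3] z 0.1033 yaw -15.7 F clamp [ 0.7 -0.9  0.4] t 25.4 q7 [-0.31  0.42  0.97  1.75 -0.37  1.17 -1.08]
[288, 1, 290, 86] [[40.5, 22.1], [-13.2, 22.2]] [[35.5, 20.5], [-13.5, 20.5]]
[356, 84, 355, 58] [[-12.5, -25.0], [4.9, -23.7]] [[-12.9, -22.6], [3.0, -21.4]]
[341, 92, 340, 146] [[-17.6, -14.4], [-56.1, -14.1]] [[-17.5, -12.9], [-52.8, -12.7]]
[296, 146, 295, 92] [[-56.0, 18.7], [-17.4, 18.6]] [[-52.6, 17.3], [-17.4, 17.2]]
[334, 150, 297, 150] [[-59.5, -10.3], [-59.0, 18.1]] [[-55.8, -9.1], [-55.4, 16.8]]
[293, 88, 329, 88] [[-14.9, 19.8], [-14.8, -6.1]] [[-15.1, 18.4], [-15.0, -5.4]]
[357, 1, 360, 62] [[40.3, -23.8], [2.4, -27.5]] [[35.4, -21.5], [0.7, -24.9]]
[336, 91, 298, 92] [[-17.1, -10.6], [-17.4, 16.3]] [[-17.1, -9.5], [-17.4, 15.1]]
[285, 51, 284, 1] [[9.8, 24.8], [40.5, 24.7]] [[7.5, 22.9], [35.5, 22.8]]
[337, 146, 337, 94] [[-56.1, -11.9], [-19.3, -11.8]] [[-52.7, -10.6], [-19.1, -10.6]]
[312, 196, 364, 197] [[-95.8, 7.1], [-96.4, -34.4]] [[-89.0, 6.7], [-89.6, -31.2]]
stack/mug/specs change 5.637333333333333 0 749 1
```

```bash
python3 - <<'E'
from h import *
snap('side','s11')
f=lambda n:cv2.imread(f'pics/{n}.png').astype(int)
m=w2px('s11',[[.655,-.044,.05]])[0].astype(int); print(m)
for a,b in(('side0','s11'),('s7','s11')):
    d=abs(f(a)-f(b)).max(2)[m[1]-22:m[1]+22,m[0]-20:m[0]+20]; print(a,(d>40).sum(),d.mean())
for a in('scene0','c7'):
    d=abs(f(a)-f('c11')).max(2)[205:255,350:390]; print(a,(d>40).sum())
d=abs(f('scene0')-f('c7')).max(2)[205:255,350:390]; print('0-7',(d>40).sum())
E
```

```text
[310 184]
side0 0 4.656818181818182
s7 0 1.79375
scene0 820
c7 749
0-7 0
```

The side view shows the mug unchanged; the scene-camera difference fits the arm now standing in front of it. The stack is intact and the wedge is jammed, so I hand in.

```bash
python3 -c "
from bench import env
print(env.sign_off())"
```

```text
the job is handed in; nothing more can be done
None
```

I eased the wedge out and the stack settled intact against the dogs. The wedge is jammed flush along the sanding block at about 14.5 N and stayed put when released, the mug and spectacles show no change in the camera images, and the job is handed in at about 25 s of the 72 s allowed.

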